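# Unlock the glue bottle, draw it from its cradle and hold it nozzle-down over the block

## Robot

A 6-joint arm with a two-finger parallel gripper is mounted at the origin on the work surface; the furniture and walls round the work are solid. World frame = base frame: x ahead of the robot, y to its left, z up, the work surface at z = 0. Lengths are in m, angles in rad, forces in N, time in s.
With the tool pointing down it reaches from about 0.35 to 0.875 m from the base axis. Payload 4.2 kg.
Tool frame: the origin (TCP) lies midway between the tips of the shut fingers; the grasp point (between the pads) lies 19 mm behind it; z points along the fingers, y is the line along which they close (so a half turn about z gives the same grasp; the last joint's range is limited). The gripper opens to 85 mm and grips with 20 to 120 N. Pads are 22 mm wide; open, the fingers measure 114 mm over their backs; the gripper's body (76 mm by 85 mm) begins 54 mm behind the grasp point. The pads swing forward as they close: fully open they stand 13 mm farther back than shut.
Start: joints at [1.504, 0.385, 0.008, 0, -1.194, -0.259], TCP at [0.2, 0.592, 0.231] pointing down, gripper open.
Joint ranges: [-3.14, 3.14], [-1.21, 2.06], [-1.07, 1.41], [-3.16, 2.05], [-2.99, -0.16], [-3.1, 3.1]. Speed limits (rad/s): [2.79, 2.79, 3.14, 3.14, 3.14, 3.14].

## Interface

Orientations are given as a unit quaternion [w, x, y, z].
In Python, from rig import manip gives the robot as it stands.
- The arm moves only by the shell command python3 -m pendant 'ROWS' [FORCE]. ROWS is JSON, a list of rows, each an object with "offset": the shift along the tool's x, y, z in mm, a list of three; "dr": the turn, a rotation vector about the tool's x, y, z in degrees, a list of three; "gripper": the finger opening in mm, from 0 to 85.4. A call has 1 to 10 rows; each row is the pose to reach, as a shift and turn from the pose commanded when the call began, along the tool's axes at that moment; what a row does not reach only later rows make up. A row lasts 1/12 s, in which the tool goes at most 41.7 mm and 7.16 degrees, less where a joint would pass 70% of its speed; a pose out of reach is approached as far as the arm can. A call with a gripper value outside its range is refused whole. The fingers move at their own pace and stop on an object; FORCE is the grip in N (left out, the last holds). Time passes only in rows, so rows that repeat a pose let the fingers close. It gives the time, the measured TCP pose, the force, the opening and the grip force at its end, in the units of the state.
- manip.get_obs(): the state, without advancing time (a new reading comes with each control period).
- manip.grab_frame(name): name is "side" or "top"; returns a dict with "image" (420x560x3 uint8, red, green, blue), "fx", "fy", "cx", "cy" (pixels), "world_to_cam" (4x4, takes a point from world to camera coordinates). Camera axes: x right, y down, z forward; pixel columns grow to the right and rows downward; lengths in m; the calibration is good to about 2 mm. A picture is of the moment at which its call begins. There is no depth.
- manip.hand_in(): hands the job in; it is judged then, once.
Trained networks look in a picture, given as the dict that the camera call returned (one of the last four; its "shot" number tells which), for a name from the list of things; names that differ only in an ending like _2 or _b are one class to them, and where a whole thing is asked for, a point or a joint stands for the part that bears it (a point fixed in the world has none). Each returns a list of dicts, best first, with "p" (0 to 1); they miss things now and then, are a little off and sometimes report something else, mostly with a low value. They report only what shows in the picture. A call takes as long as a camera call. They do not tell look-alikes from the thing itself.
- manip.recognise(picture, query): "point" ([x, y, z] in m, in the coordinates of the camera as it stood for that picture, good to about 4 mm: the middle of the surface that is visible of it).
- manip.trace(picture, query): "mask" (420x560 bool, what is visible of it).
The state is a dict: "time": time; "qpos": joint angles; "joint_velocities": joint speeds; "joint_efforts": joint torques, N m; "ee_pos": TCP position; "ee_rot": TCP orientation; "wrist_force": force on the tool from outside, world axes, zero at the start; "wrist_torque": the same for the moment, N m; "gripper_width": opening from 0.0 (shut) to 1.0 (fully open); "gripper_force": force on a finger pad.
Only numpy, scipy, OpenCV 4.12 (cv2) and the standard library are available. Lean on these libraries where they do the work, as an engineer would, in place of code of your own. Each camera call takes 0.05 s, during which the arm holds its last target. There are 200 camera calls.

## Task

Get ready to glue the loose pine block: swing the cradle's gate lever so that its tail lies over the green mark, leave it there, and then draw the blue-capped glue bottle out of the sloping cradle. Turn the bottle until its nozzle points about 30 degrees below level and hold it still with the nozzle tip over the middle of the pine block's top, some 5 to 10 cm above it. Finish while still holding it there, the bottle clear of the block and the cradle; do not shift the block or the other things on the bench.

Things in the scene. Friction and masses are not known exactly. Their poses are not given: they have to be found in the camera images.
- cradle: fixed bottle cradle: plywood base, local x -100 to 125, y -175 to 60 mm, 12 mm thick. Origin at bench height; -x is the way the bottle's nose points, z up, y = 0 the bottle's plane. Its wooden socket slopes 30 degrees above level and encloses the bottle's first 45 mm (49 mm wide, strap on top); a 44 mm wide tray under it runs to 66 mm; the rest is free. Pull 50 mm or more along the bottle's axis
- socket (a point): centre of the socket's floor, where the centre of the bottle's bottom sits when it is home; 60 mm along the cradle's +x from its origin, 50 mm above the bench
- gate (a joint): gate lever on an upright pivot, rad, -0.1 to 2.1. At 0 (red mark) its 125 mm arm bars the bottle's nose, tail to cradle -y. Grows anticlockwise from above: arm towards cradle -x, tail and knob towards +x. At 1.4 the tail lies over the middle of the 14 mm wide green mark on the white disc. Friction 0.12 N m (2 N at the knob); stays where left, no stop at the mark. Starts at 0 to 0.4
- gate_hinge (a point): the lever's pivot axis, at cradle (-72, -115) mm, 98 mm above the bench
- gate_knob (a point): middle of the upright red round knob on the lever's tail, 16 mm diameter, 60 mm from the pivot axis; the knob's top is 17 mm above this point, the lever's bar (top surface) 20 mm below it; this point is 128 mm above the bench
- bottle: small white glue bottle, red band, blue cone cap: 130 mm long, body 46 mm diameter up to 109 mm from its bottom, then the 20 mm wide cone; 0.18 to 0.34 kg. Origin at the centre of its bottom, z along it to the nozzle. Starts in the cradle, z sloping 30 degrees above level. Grip across the free body, 75 to 95 mm from the bottom, a finger on each side
- nozzle_tip (a point): tip of the blue cone, 130 mm along the bottle's z from its origin
- pine_block: loose plain wooden block, 45 (x) x 90 (y) x 36 mm (z), origin under its centre; lies by itself either on the right or on the left of the bench (not the dark strip under the hold-down clamp near the robot, which is not part of the job)
- block_top (a point): centre of the pine block's top face, 36 mm above the bench
- staple_box: bystander: red box 50 x 85 x 30 mm, lies at the side where the pine block is not
- big_glue: bystander: standing glue bottle with an orange cap, 52 mm diameter, 150 mm tall
- brown_tape: bystander: lying roll of brown tape, 105 mm diameter, 48 mm high
- tape_measure: bystander: yellow tape measure, 38 x 72 x 68 mm
- lube_can: bystander: spray can with a yellow cap, 58 mm diameter, 217 mm tall, at the back
- stapler: bystander: blue stapler, 34 x 140 x 36 mm, on the left
- pen_cup: bystander: tin cup with pens, 69 mm diameter, 182 mm tall, at the back
There are look-alikes about, which are no part of the job. Leave any turquoise look-alike of the pine_block alone.

How it is judged:
By the outcome, as a careful person would: the job done as asked, in the order asked, and still so for the second after the job is handed in, while the arm keeps its last pose, push and grip.
It also fails if it takes over 48 s, if anything falls off the work surface, if the arm or the gripper's body presses on something with over 40 N, if the wrist force passes 120 N, or if a joint passes its speed limit or range.

## Working session

There is one attempt and no reset: what is moved stays moved. The work goes in short steps, Python scripts to look and compute and a shell command to move; the robot and the scene stay as the last step left them, time stands still between calls to the robot, and variables do not carry over. Pictures are saved under pics/ and viewed, at most 10 in all, crops included, and the job is handed in when it is done.

```bash
ls; mkdir -p pics; cat > h.py <<'E'
import numpy as np, cv2
from rig import manip
from scipy.spatial.transform import Rotation as R
def world(pic,p):
    T=np.array(pic["world_to_cam"]); return T[:3,:3].T@(np.array(p)-T[:3,3])
def ray(pic,u,v,z):
    T=np.array(pic["world_to_cam"]); o=-T[:3,:3].T@T[:3,3]
    d=T[:3,:3].T@np.array([(u-pic["cx"])/pic["fx"],(v-pic["cy"])/pic["fy"],1]); return o+d*(z-o[2])/d[2]
def proj(pic,p):
    T=np.array(pic["world_to_cam"]); c=T[:3,:3]@np.array(p)+T[:3,3]; return np.array([c[0]/c[2]*pic["fx"]+pic["cx"],c[1]/c[2]*pic["fy"]+pic["cy"]])
def save(pic,n,s=1): cv2.imwrite(f"pics/{n}.png",cv2.resize(pic["image"][:,:,::-1],None,fx=s,fy=s))
E
cat > m1.py <<'E'
from h import *
np.set_printoptions(precision=4,suppress=True)
for n in ("top","side"):
    pic=manip.grab_frame(n); save(pic,n+"1",1.4)
    print(n,"cam",world(pic,[0,0,0]))
    for q in ["cradle","gate","gate_knob","bottle","nozzle_tip","pine_block","block_top","staple_box","big_glue","brown_tape","tape_measure","lube_can","stapler","pen_cup"]:
        for r in manip.recognise(pic,q)[:2]: 
            w=world(pic,r["point"]); print(q,round(r["p"],2),w,proj(pic,w).round())
o=manip.get_obs(); print(o["time"],o["ee_pos"],o["ee_rot"])
E
python3 m1.py
```

```text
pics
top cam [0.2074 0.1239 1.7235]
cradle 0.63 [0.5529 0.0014 0.0107] [318. 195.]
cradle 0.17 [0.7604 0.2009 0.1698] [257. 120.]
gate 0.73 [ 0.4725 -0.0205  0.1084] [327. 214.]
gate_knob 0.29 [0.5476 0.     0.012 ] [318. 197.]
bottle 0.68 [0.5567 0.0724 0.1017] [298. 188.]
bottle 0.31 [ 0.4728 -0.0174  0.1044] [326. 214.]
nozzle_tip 0.84 [0.5611 0.0658 0.1031] [300. 187.]
nozzle_tip 0.35 [0.5504 0.0021 0.0143] [318. 196.]
pine_block 0.97 [ 0.4727 -0.2899  0.0347] [407. 218.]
pine_block 0.83 [ 0.1742 -0.2965  0.0338] [413. 310.]
block_top 0.9 [ 0.4726 -0.2927  0.0329] [408. 218.]
block_top 0.82 [ 0.1799 -0.3013  0.0345] [414. 309.]
staple_box 0.98 [0.4934 0.3971 0.0306] [199. 211.]
big_glue 0.64 [0.7651 0.1332 0.1033] [279. 126.]
big_glue 0.61 [ 0.747  -0.2313  0.0491] [387. 136.]
brown_tape 0.71 [ 0.7505 -0.231   0.0469] [387. 136.]
brown_tape 0.57 [0.5588 0.0704 0.1017] [298. 188.]
tape_measure 0.53 [ 0.6758 -0.3383  0.0581] [421. 156.]
lube_can 0.55 [0.7628 0.2004 0.1694] [257. 120.]
stapler 0.94 [0.4184 0.6166 0.0351] [132. 233.]
pen_cup 0.96 [0.7797 0.0594 0.0648] [301. 126.]
pe
[... 351 characters left out ...]
05 0.0942] [241. 214.]
bottle 0.18 [0.7843 0.2262 0.1332] [178. 240.]
nozzle_tip 0.65 [0.5582 0.0802 0.0961] [242. 214.]
pine_block 0.63 [ 0.1753 -0.28    0.0272] [306. 173.]
pine_block 0.43 [ 0.4793 -0.2583  0.0344] [241. 183.]
block_top 0.74 [ 0.1789 -0.2797  0.0302] [306. 173.]
block_top 0.73 [ 0.479  -0.2584  0.0326] [241. 183.]
staple_box 0.58 [0.4956 0.4137 0.0295] [293. 289.]
staple_box 0.46 [ 0.4787 -0.2606  0.0322] [241. 183.]
tape_measure 0.79 [ 0.6784 -0.3352  0.0355] [191. 181.]
lube_can 0.75 [0.7816 0.2225 0.1352] [179. 238.]
stapler 0.7 [0.4206 0.6342 0.0259] [352. 343.]
pen_cup 0.72 [0.8017 0.0662 0.1175] [168. 217.]
1.5 [0.2    0.5921 0.2313] [-0.      0.9868 -0.1622 -0.    ]
```

```bash
python3 - <<'E'
import cv2
a=cv2.imread("pics/top1.png"); b=cv2.imread("pics/side1.png")
c=a[int(90*1.4):int(340*1.4),int(110*1.4):int(450*1.4)]
d=b[int(140*1.4):int(300*1.4),int(140*1.4):int(340*1.4)]
cv2.imwrite("pics/topc.png",cv2.resize(c,(800,588),interpolation=2)); cv2.imwrite("pics/sidec.png",cv2.resize(d,(750,600),interpolation=2))
E
```

```text
(no output)
```

View pics/topc.png

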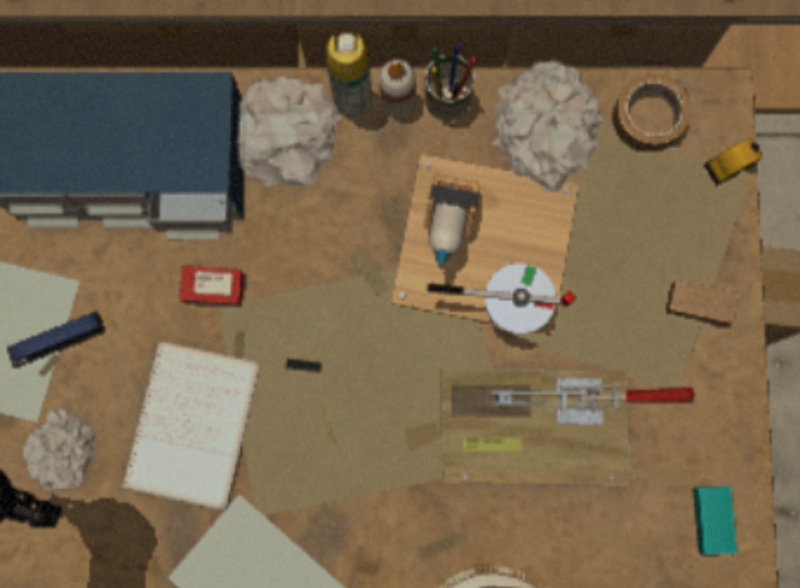

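View pics/sidec.png

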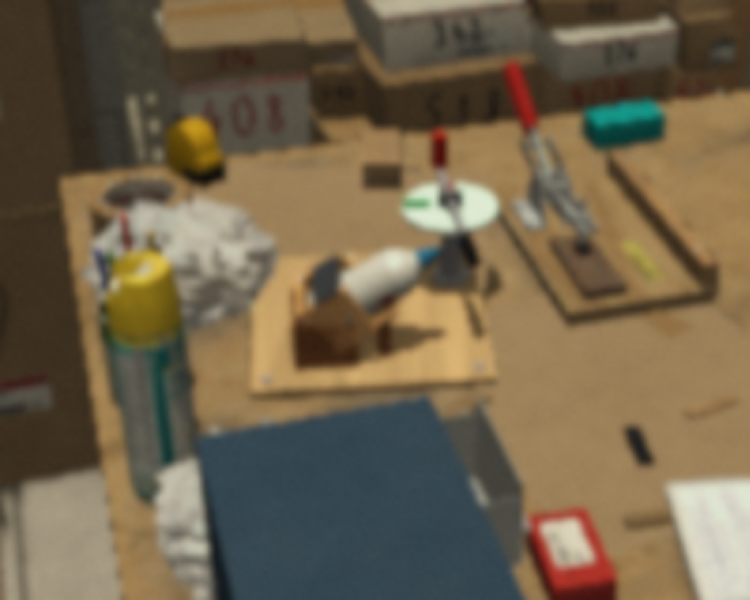

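The top view shows the cradle board with corners at crop (420,157), (577,190) and (393,305). The gate tail with its red knob is at (569,298), the green mark at (529,276) and the pine block at (703,303). The turquoise look-alike is at (715,520), and the bottle's nose points towards the robot.

```bash
cat > m2.py <<'E'
from h import *
np.set_printoptions(precision=4,suppress=True)
from scipy.optimize import least_squares
pt=manip.grab_frame("top"); ps=manip.grab_frame("side")
f=lambda c:(110+c[0]/2.353,90+c[1]/2.353)
g=lambda c:(140+c[0]/3.75,140+c[1]/3.75)
C={(125,60):(420,157),(125,-175):(577,190),(-100,60):(393,305)}
S={(-100,60):(495,382),(125,60):(252,395)}
obs=[(pt,k,f(v)) for k,v in C.items()]+[(ps,k,g(v)) for k,v in S.items()]
def W(p,k,z): c,s=np.cos(p[2]),np.sin(p[2]); k=np.array(k)/1000; return np.array([p[0]+c*k[0]-s*k[1],p[1]+s*k[0]+c*k[1],z])
def res(p): return np.concatenate([proj(i,W(p,k,.012))-np.array(v) for i,k,v in obs])
def tri(a,b):
    from functools import reduce
    fn=lambda X: np.concatenate([proj(pt,X)-a,proj(ps,X)-b])
    r=least_squares(fn,[.5,0,.1]); return r.x,np.abs(r.fun).max()
def red(pic,u0,u1,v0,v1):
    h=cv2.cvtColor(pic["image"],cv2.COLOR_RGB2HSV); m=(((h[...,0]<8)|(h[...,0]>172))&(h[...,1]>150)&(h[...,2]>60)).astype(np.uint8)
    z=np.zeros_like(m); z[v0:v1,u0:u1]=m[v0:v1,u0:u1]
    n,l,st,ce=cv2.connectedComponentsWithStats(z); i=1+np.argmax(st[1:,4]); return ce[i],st[i]
a,sa=red(pt,345,362,208,224); b,sb=red(ps,248,264,170,190)
print("knob",a,sa,b,sb,tri(a,b))
r=least_squares(res,[.53,.05,-.18]); print("fit",r.x,np.degrees(r.x[2]),"res",r.fun)
H=W(r.x,(-72,-115),.098);print("hinge",H,proj(pt,H),"sock",W(r.x,(60,0),.05))
k=tri(a,b)[0]; d=R.from_euler('z',-r.x[2]).apply(k-H); print("knob rel",d,np.hypot(*d[:2]),"theta",np.arctan2(d[0],-d[1]))
nt=W(r.x,(60-112.6,0),.115); print("nozzle",nt,proj(pt,nt),proj(ps,nt))
for n,p in(("t",pt),("s",ps)):
  h=cv2.cvtColor(p["image"],cv2.COLOR_RGB2HSV); m=((h[...,0]>90)&(h[...,0]<112)&(h[...,1]>110)); vv,uu=np.nonzero(m[170:225,225:320]); 
  print("blue",n,uu.min()+225,uu.max()+225,vv.min()+170,vv.max()+170,len(uu))
best=None
for t in manip.trace(pt,"pine_block"):
  m=t["mask"].astype(np.uint8); (c,sz,an)=cv2.minAreaRect(cv2.findContours(m,0,1)[0][0]); print("pine",t["p"],c,sz,an,ray(pt,*c,.036))
for q in ("gate_knob",):
  for t in manip.trace(pt,q)[:2]: print(t["p"],np.argwhere(t["mask"]).mean(0))
E
python3 m2.py
```

```text
knob [351.1364 215.4091] [349 213   6   6  22] [256.  178.5] [255 174   3  10  28] (array([ 0.4632, -0.092 ,  0.1335]), np.float64(0.5402594828252063))
fit [ 0.5542  0.0671 -0.201 ] -11.515902486455452 res [-0.1835 -0.5649  0.9241 -1.1363 -2.1812  0.2539  1.1524 -1.6396 -0.2602
 -1.5376]
hinge [ 0.4607 -0.0312  0.098 ] [330.2912 218.3236] sock [0.613  0.0552 0.05  ]
knob rel [ 0.0146 -0.0591  0.0355] 0.06087616922765516 theta 0.24220953310904114
nozzle [0.5026 0.0776 0.115 ] [296.1078 204.2489] [257.8217 206.1792]
blue t 295 303 196 212 23
blue s 252 255 207 209 9
pine 0.97 (407.984619140625, 217.72308349609375) (29.469146728515625, 16.313276290893555) 15.255118370056152 [ 0.4732 -0.292   0.036 ]
pine 0.63 (413.0, 310.0) (28.0, 16.0) 90.0 [ 0.1757 -0.296   0.036 ]
0.81 [214.4    322.3467]
0.69 [136.1861 387.1034]
```

```bash
cat >> m2.py <<'E'
print("---- joint fit")
def tail(p,L,z): t=p[3]; return W(p,(-72+L*np.sin(t),-115-L*np.cos(t)),z)
ex=[(pt,lambda p:W(p,(-72,-115),.108),(331.4,216.2)),(pt,lambda p:W(p,(-52.6,0),.115),(297,202.6)),(ps,lambda p:W(p,(-52.6,0),.115),(256.8,208.3)),
(pt,lambda p:tail(p,60,.133),a),(ps,lambda p:tail(p,60,.128),b),(pt,lambda p:tail(p,-125,.105),(292.7,212.4)),(ps,lambda p:tail(p,-125,.105),(266.7,210.7))]
rs2=lambda p: np.concatenate([res(p)]+[proj(i,fn(p))-np.array(v) for i,fn,v in ex])
r=least_squares(rs2,[.55,.067,-.19,.2],loss="soft_l1"); p=r.x
print(p,np.degrees(p[2])); print(rs2(p).reshape(-1,2))
print("hinge",W(p,(-72,-115),.098),"knob",tail(p,60,.128)); p2=p.copy();p2[3]=1.4;print("goal",tail(p2,60,.128),"grasp",W(p,(60-85*np.cos(np.pi/6),0),.0925))
np.save("p.npy",p)
E
python3 m2.py | sed -n '/joint/,$p'
```

```text
---- joint fit
[ 0.5573  0.0664 -0.1803  0.0967] -10.32772904631984
[[-0.7872 -1.2446]
 [ 0.5395 -3.1919]
 [-1.427  -0.1918]
 [ 0.5086 -1.9728]
 [-0.8641 -1.0705]
 [ 0.0006  0.0144]
 [-0.3284  0.7402]
 [ 0.0539 -2.252 ]
 [ 0.437   1.1737]
 [-0.0832  1.0608]
 [-0.8065  0.5816]
 [-0.3871 -1.2479]]
hinge [ 0.4658 -0.0338  0.098 ] knob [ 0.4608 -0.0936  0.128 ]
goal [ 0.5222 -0.0544  0.128 ] grasp [0.5439 0.0689 0.0925]
```

```bash
cat >> h.py <<'E'
np.set_printoptions(precision=4,suppress=True)
def cradleR(tilt=0,yaw=None):
    "tool x ~ cradle +x, y ~ cradle -y, z down; tilt>0: fingers lean towards cradle -x"
    yaw=np.load("p.npy")[2] if yaw is None else yaw
    return R.from_euler('z',yaw)*R.from_euler('y',np.radians(tilt))*R.from_euler('x',np.pi)
def rel(tgt,Rt=None):
    o=manip.get_obs(); w,x,y,z=o["ee_rot"]; R0=R.from_quat([x,y,z,w]); 
    d=(R0.inv()*Rt).as_rotvec(degrees=True) if Rt is not None else np.zeros(3)
    print("off",(R0.inv().apply(np.array(tgt)-o["ee_pos"])*1000).round(1),"dr",d.round(1))
def st():
    o=manip.get_obs(); print({k:np.round(o[k],3).tolist() for k in("time","qpos","ee_pos","ee_rot","wrist_force","gripper_width","gripper_force")})
E
python3 -c "
from h import *
print(cradleR(30).apply([0,0,1]))
rel([.462,-.093,.19],cradleR())"
```

```text
[-0.4919  0.0896 -0.866 ]
off [467.5 565.2  41.3] dr [ 0.  -0.  -8.3]
```

```bash
python3 -m pendant '[{"offset":[234,283,10],"dr":[0,0,-4],"gripper":60},{"offset":[234,283,10],"dr":[0,0,-4],"gripper":50},{"offset":[234,283,10],"dr":[0,0,-4],"gripper":40},{"offset":[234,283,10],"dr":[0,0,-4],"gripper":40},{"offset":[234,283,10],"dr":[0,0,-4],"gripper":40},{"offset":[234,283,10],"dr":[0,0,-4],"gripper":40},{"offset":[234,283,10],"dr":[0,0,-4],"gripper":40},{"offset":[234,283,10],"dr":[0,0,-4],"gripper":40},{"offset":[234,283,10],"dr":[0,0,-4],"gripper":40},{"offset":[234,283,10],"dr":[0,0,-4],"gripper":40}]' 40; python3 -c "
from h import *
st();rel([.462,-.093,.19],cradleR())"
```

```text
time: 2.73
ee_pos: [0.3313, 0.2442, 0.2213]
ee_rot: [0.001, 0.991, -0.13, -0.0]
wrist_force: [0.1, -0.7, -0.4]
gripper_width: 0.469
gripper_force: 0.0
{'time': 2.733, 'qpos': [1.034, 0.021, -0.49, -0.0, -1.061, 0.276], 'ee_pos': [0.331, 0.244, 0.221], 'ee_rot': [0.001, 0.991, -0.13, -0.0], 'wrist_force': [0.091, -0.664, -0.436], 'gripper_width': 0.469, 'gripper_force': 0.0}
off [213.3 292.   31.5] dr [ 0.1  0.  -4.6]
```

```bash
python3 -m pendant '[{"offset":[213,292,31],"dr":[0,0,-4.6],"gripper":40},{"offset":[213,292,31],"dr":[0,0,-4.6],"gripper":40},{"offset":[213,292,31],"dr":[0,0,-4.6],"gripper":40},{"offset":[213,292,31],"dr":[0,0,-4.6],"gripper":40},{"offset":[213,292,31],"dr":[0,0,-4.6],"gripper":40},{"offset":[213,292,31],"dr":[0,0,-4.6],"gripper":40},{"offset":[213,292,31],"dr":[0,0,-4.6],"gripper":40},{"offset":[213,292,31],"dr":[0,0,-4.6],"gripper":40},{"offset":[213,292,31],"dr":[0,0,-4.6],"gripper":40},{"offset":[213,292,31],"dr":[0,0,-4.6],"gripper":40}]'; python3 - <<'E'
from h import *
st();rel([.462,-.093,.115],cradleR())
p=manip.grab_frame("side");c=p["image"][110:260,190:330,::-1];c=cv2.resize(c,None,fx=4,fy=4,interpolation=2)
q=manip.grab_frame("top");d=q["image"][160:300,270:410,::-1];d=cv2.resize(d,None,fx=4,fy=4,interpolation=2)
cv2.imwrite("pics/k1.png",cv2.resize(np.hstack([c[:560],d]),(800,400)))
E
```

```text
time: 3.57
ee_pos: [0.4646, -0.0911, 0.1896]
ee_rot: [0.001, 0.996, -0.091, -0.0]
wrist_force: [-0.0, 0.1, 0.5]
gripper_width: 0.469
gripper_force: 0.0
{'time': 3.567, 'qpos': [0.151, 0.165, -0.414, 0.001, -0.993, 1.238], 'ee_pos': [0.465, -0.091, 0.19], 'ee_rot': [0.001, 0.996, -0.091, -0.0], 'wrist_force': [-0.033, 0.138, 0.461], 'gripper_width': 0.469, 'gripper_force': 0.0}
off [-2.2  2.3 74.6] dr [ 0.1  0.  -0.1]
```

View pics/k1.png

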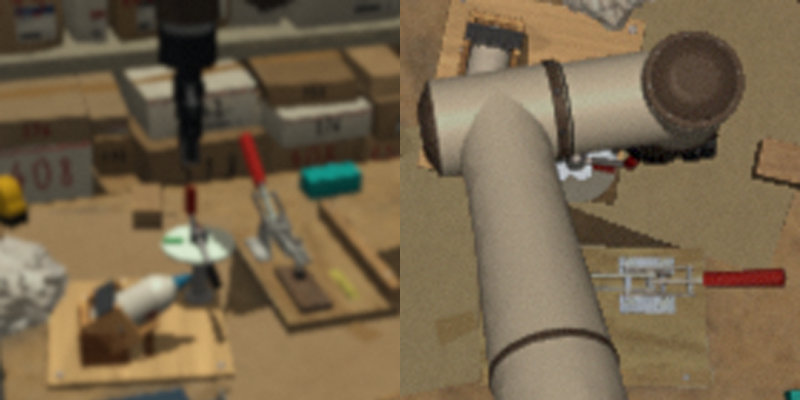

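The side view shows the fingers at (192,160), directly above the knob at (190,200), with nothing in the way. I'll go down and grip the knob.

```bash
python3 -m pendant '[{"offset":[-2,2,38],"dr":[0,0,0],"gripper":40},{"offset":[-2,2,74],"dr":[0,0,0],"gripper":40},{"offset":[-2,2,74],"dr":[0,0,0],"gripper":40},{"offset":[-2,2,74],"dr":[0,0,0],"gripper":10},{"offset":[-2,2,74],"dr":[0,0,0],"gripper":5},{"offset":[-2,2,74],"dr":[0,0,0],"gripper":5},{"offset":[-2,2,74],"dr":[0,0,0],"gripper":5},{"offset":[-2,2,74],"dr":[0,0,0],"gripper":5},{"offset":[-2,2,74],"dr":[0,0,0],"gripper":5}]' 40; python3 - <<'E'
from h import *
st()
p=np.load("p.npy"); e=manip.get_obs()["ee_pos"]
H=np.array([p[0],p[1],0])+R.from_euler('z',p[2]).apply([-.072,-.115,0]); print("H",H)
R0=R.from_euler('z',p[2]); d=R0.inv().apply(e-H); th0=np.arctan2(d[0],-d[1]); print(d,th0)
for t in np.linspace(th0,1.4,8)[1:]: 
    q=.06*np.array([np.sin(t)-np.sin(th0),np.cos(th0)-np.cos(t)]); print(round(t,2),"tool off",q[0]*1000,-q[1]*1000)
E
```

```text
time: 4.42
ee_pos: [0.4579, -0.093, 0.1173]
ee_rot: [0.004, 0.996, -0.087, -0.003]
wrist_force: [-2.4, -24.8, -7.3]
gripper_width: 0.169
gripper_force: 39.0
{'time': 4.417, 'qpos': [0.152, 0.246, -0.526, 0.008, -0.806, 1.238], 'ee_pos': [0.458, -0.093, 0.117], 'ee_rot': [0.004, 0.996, -0.087, -0.003], 'wrist_force': [-2.42, -24.778, -7.262], 'gripper_width': 0.169, 'gripper_force': 39.015}
H [ 0.4658 -0.0338  0.    ]
[ 0.0028 -0.0596  0.1173] 0.04671891210337576
0.24 tool off 11.462652343277119 -1.654892459111803
0.43 tool off 22.39381899427119 -5.481204448777124
0.63 tool off 32.386219659889804 -11.336372826527347
0.82 tool off 41.06755118149254 -19.00224204052313
1.01 tool off 48.114359040505285 -28.19319230653033
1.21 tool off 53.264088830631096 -38.566781409765156
1.4 tool off 56.32486867531429 -49.73650363265156
```

```bash
python3 -m pendant '[{"offset":[0,2,0],"dr":[0,0,0],"gripper":5},{"offset":[0,3,0],"dr":[0,0,0],"gripper":5},{"offset":[0,3,0],"dr":[0,0,0],"gripper":5}]' 30
```

```text
time: 4.67
ee_pos: [0.458, -0.0932, 0.1173]
ee_rot: [0.001, 0.996, -0.088, -0.002]
wrist_force: [-3.2, -10.3, -6.2]
gripper_width: 0.171
gripper_force: 38.9
```

```bash
python3 -m pendant '[{"offset":[6,2,0],"dr":[0,0,0],"gripper":5},{"offset":[12,1,0],"dr":[0,0,0],"gripper":5},{"offset":[22,-3.5,0],"dr":[0,0,0],"gripper":5},{"offset":[32,-9,0],"dr":[0,0,0],"gripper":5},{"offset":[41,-17,0],"dr":[0,0,0],"gripper":5},{"offset":[48,-26,0],"dr":[0,0,0],"gripper":5},{"offset":[53,-36.5,0],"dr":[0,0,0],"gripper":5},{"offset":[56,-47.5,0],"dr":[0,0,0],"gripper":5},{"offset":[56,-47.5,0],"dr":[0,0,0],"gripper":5},{"offset":[56,-47.5,0],"dr":[0,0,0],"gripper":5}]' 30; python3 - <<'E'
from h import *
st()
p=np.load("p.npy"); e=manip.get_obs()["ee_pos"]
H=np.array([p[0],p[1],0])+R.from_euler('z',p[2]).apply([-.072,-.115,0])
d=R.from_euler('z',-p[2]).apply(e-H); print(d,np.hypot(*d[:2]),np.arctan2(d[0],-d[1]))
s=manip.grab_frame("side");c=s["image"][150:230,210:310,::-1]
cv2.imwrite("pics/k2.png",cv2.resize(c,None,fx=6,fy=6,interpolation=2))
E
```

```text
time: 5.5
ee_pos: [0.5272, -0.0547, 0.1181]
ee_rot: [0.0, 0.996, -0.086, 0.004]
wrist_force: [7.3, -4.5, -11.5]
gripper_width: 0.171
gripper_force: 37.3
{'time': 5.5, 'qpos': [0.204, 0.336, -0.386, 0.003, -0.842, 1.191], 'ee_pos': [0.527, -0.055, 0.118], 'ee_rot': [0.0, 0.996, -0.086, 0.004], 'wrist_force': [7.301, -4.47, -11.464], 'gripper_width': 0.171, 'gripper_force': 37.344}
[ 0.0641 -0.0095  0.1181] 0.06483926205723989 1.4235051422929879
```

View pics/k2.png

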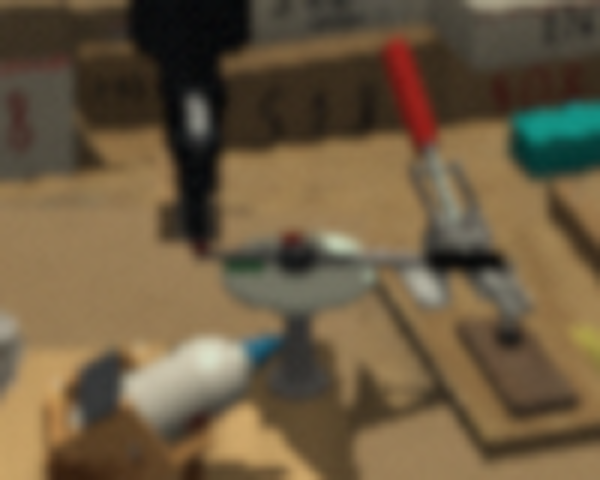

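```bash
python3 -m pendant '[{"offset":[0,0,0],"dr":[0,0,0],"gripper":45},{"offset":[0,0,0],"dr":[0,0,0],"gripper":45},{"offset":[0,0,0],"dr":[0,0,0],"gripper":45},{"offset":[0,0,-30],"dr":[0,0,0],"gripper":45},{"offset":[0,0,-70],"dr":[0,0,0],"gripper":45},{"offset":[-20,-30,-90],"dr":[0,0,0],"gripper":70},{"offset":[-40,-66,-100],"dr":[0,0,0],"gripper":85},{"offset":[-60,-100,-110],"dr":[0,0,0],"gripper":85},{"offset":[-80,-134,-120],"dr":[0,0,0],"gripper":85},{"offset":[-100,-168,-130],"dr":[0,0,0],"gripper":85}]'
python3 -m pendant '[{"offset":[-20,-34,0],"dr":[0,0,0],"gripper":85},{"offset":[-35,-68,0],"dr":[0,0,0],"gripper":85},{"offset":[-35,-87,0],"dr":[0,0,0],"gripper":85},{"offset":[-35,-87,0],"dr":[0,0,0],"gripper":85}]'; cat > m3.py <<'E'
from h import *
st()
q=manip.grab_frame("top");d=q["image"][170:245,270:370,::-1]
cv2.imwrite("pics/k3.png",cv2.resize(d,None,fx=8,fy=8,interpolation=2))
s=manip.grab_frame("side");print("bl")
for n,p in(("t",q),("s",s)):
  h=cv2.cvtColor(p["image"],cv2.COLOR_RGB2HSV); m=((h[...,0]>90)&(h[...,0]<112)&(h[...,1]>110)); vv,uu=np.nonzero(m[170:225,225:320]); 
  print("blue",n,uu.min()+225,uu.max()+225,vv.min()+170,vv.max()+170,len(uu))
E
python3 m3.py
```

```text
time: 6.38
ee_pos: [0.4537, 0.1296, 0.2485]
ee_rot: [-0.001, 0.996, -0.088, 0.001]
wrist_force: [2.2, 0.6, 0.2]
gripper_width: 0.995
gripper_force: 0.0
time: 6.72
ee_pos: [0.4357, 0.2234, 0.2477]
ee_rot: [-0.001, 0.996, -0.085, 0.001]
wrist_force: [0.0, -0.6, 0.3]
gripper_width: 0.992
gripper_force: 0.0
{'time': 6.717, 'qpos': [0.806, 0.138, -0.289, 0.0, -1.14, 0.594], 'ee_pos': [0.436, 0.223, 0.248], 'ee_rot': [-0.001, 0.996, -0.085, 0.001], 'wrist_force': [0.015, -0.564, 0.321], 'gripper_width': 0.992, 'gripper_force': 0.0}
bl
blue t 256 300 196 221 26
blue s 252 299 173 209 10
```

View pics/k3.png

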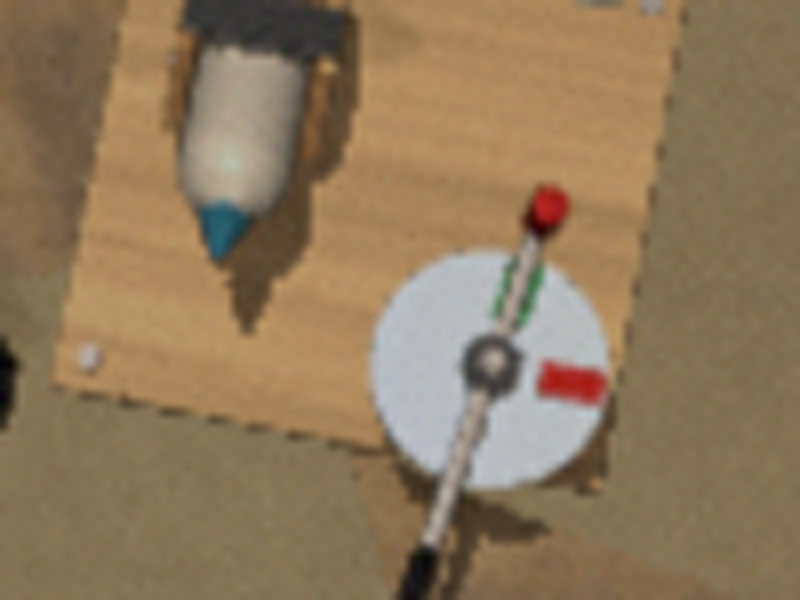

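The bar now lies over the middle of the green mark, with green showing on both sides at (505,295) and (535,290). The knob is at (548,210) and the nozzle at (220,258), which agrees with the fit. Next is the bottle.

```bash
python3 - <<'E'
from h import *
p=np.load("p.npy"); Rt=cradleR(30); z=Rt.apply([0,0,1])
G=np.array([p[0],p[1],0])+R.from_euler('z',p[2]).apply([.06-.086*np.cos(np.pi/6),0,.05+.043]); print("G",G)
q=manip.grab_frame("top"); print(proj(q,G))
print("pre",G-.07*z+.019*z); rel(G+(.019-.07)*z,Rt)
E
```

```text
G [0.543 0.069 0.093]
[298.5713 193.1209]
pre [0.5681 0.0645 0.1372]
off [157.7 129.4 109.5] dr [  0.1 -30.    0.3]
```

```bash
python3 -m pendant '[{"offset":[35,15,0],"dr":[0,-6,0],"gripper":85},{"offset":[70,35,0],"dr":[0,-12,0],"gripper":85},{"offset":[100,60,10],"dr":[0,-18,0],"gripper":85},{"offset":[130,85,30],"dr":[0,-24,0],"gripper":85},{"offset":[150,110,55],"dr":[0,-30,0],"gripper":85},{"offset":[157,131,80],"dr":[0,-30,0],"gripper":85},{"offset":[157,131,109],"dr":[0,-30,0],"gripper":85},{"offset":[157,131,109],"dr":[0,-30,0],"gripper":85},{"offset":[157,131,109],"dr":[0,-30,0],"gripper":85}]' 
cat > m4.py <<'E'
from h import *
import sys
st()
q=manip.grab_frame("top");s=manip.grab_frame("side")
d=q["image"][150:270,240:360,::-1];c=s["image"][130:250,190:310,::-1]
cv2.imwrite(f"pics/{sys.argv[1]}.png",cv2.resize(np.hstack([c,d]),(800,400),interpolation=2))
E
python3 m4.py k4; python3 -c "
from h import *
z=cradleR(30).apply([0,0,1]);rel(np.array([.543,.0665,.093])+.019*z,cradleR(30))"
```

```text
time: 7.62
ee_pos: [0.5665, 0.0615, 0.1363]
ee_rot: [-0.022, 0.962, -0.086, -0.26]
wrist_force: [0.1, -1.0, 1.0]
gripper_width: 0.994
gripper_force: 0.0
{'time': 7.617, 'qpos': [0.27, 0.638, 0.172, -0.218, -1.588, 1.173], 'ee_pos': [0.566, 0.062, 0.136], 'ee_rot': [-0.022, 0.962, -0.086, -0.26], 'wrist_force': [0.107, -1.037, 0.965], 'gripper_width': 0.994, 'gripper_force': 0.0}
off [ 1.3  1.2 72.2] dr [ 0.1 -0.2  0.3]
```

View pics/k4.png

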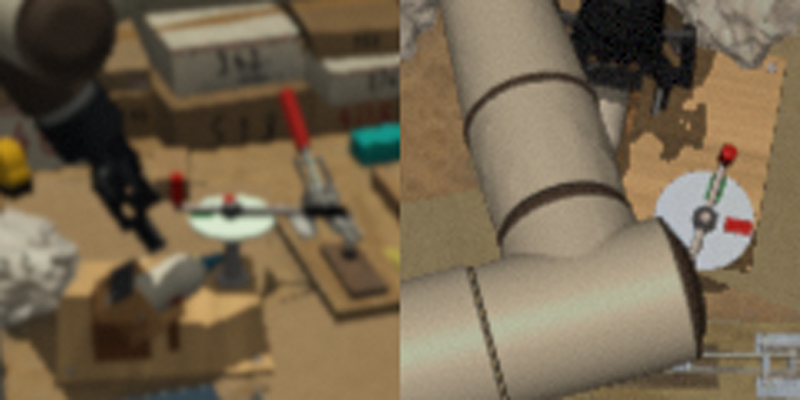

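The open fingers (side view, 155,240) stand in line above the bottle body, and the lever is still on its mark. I'll advance and grip.

```bash
python3 -m pendant '[{"offset":[1,1,25],"dr":[0,0,0],"gripper":85},{"offset":[1,1,50],"dr":[0,0,0],"gripper":85},{"offset":[1,1,72],"dr":[0,0,0],"gripper":85},{"offset":[1,1,72],"dr":[0,0,0],"gripper":85},{"offset":[1,1,72],"dr":[0,0,0],"gripper":30},{"offset":[1,1,72],"dr":[0,0,0],"gripper":30},{"offset":[1,1,72],"dr":[0,0,0],"gripper":30},{"offset":[1,1,72],"dr":[0,0,0],"gripper":30},{"offset":[1,1,72],"dr":[0,0,0],"gripper":30}]' 60; python3 -m pendant '[{"offset":[0,0,0],"dr":[0,0,0],"gripper":30}]' 60
```

```text
time: 8.47
ee_pos: [0.5344, 0.0687, 0.0765]
ee_rot: [-0.023, 0.963, -0.084, -0.255]
wrist_force: [2.0, 1.5, 6.6]
gripper_width: 0.502
gripper_force: 60.0
time: 8.55
ee_pos: [0.5344, 0.0688, 0.0765]
ee_rot: [-0.023, 0.963, -0.084, -0.256]
wrist_force: [1.1, 0.4, 6.6]
gripper_width: 0.503
gripper_force: 60.0
```

```bash
python3 -m pendant '[{"offset":[-5,0,0],"dr":[0,0,0],"gripper":30},{"offset":[-12,0,0],"dr":[0,0,0],"gripper":30},{"offset":[-22,0,0],"dr":[0,0,0],"gripper":30},{"offset":[-32,0,0],"dr":[0,0,0],"gripper":30},{"offset":[-42,0,0],"dr":[0,0,0],"gripper":30},{"offset":[-54,0,0],"dr":[0,0,0],"gripper":30},{"offset":[-66,0,0],"dr":[0,0,0],"gripper":30},{"offset":[-78,0,0],"dr":[0,0,0],"gripper":30},{"offset":[-85,0,0],"dr":[0,0,0],"gripper":30},{"offset":[-85,0,0],"dr":[0,0,0],"gripper":30}]' 60; python3 -c "
from h import *
st()"
```

```text
time: 9.38
ee_pos: [0.458, 0.0816, 0.1179]
ee_rot: [-0.023, 0.962, -0.084, -0.258]
wrist_force: [-0.0, 0.9, -2.7]
gripper_width: 0.504
gripper_force: 61.0
{'time': 9.383, 'qpos': [0.349, 0.499, -0.13, -0.257, -1.411, 1.149], 'ee_pos': [0.458, 0.082, 0.118], 'ee_rot': [-0.023, 0.962, -0.084, -0.258], 'wrist_force': [-0.009, 0.941, -2.668], 'gripper_width': 0.504, 'gripper_force': 61.003}
```

```bash
python3 -m pendant '[{"offset":[-25,0,-30],"dr":[0,0,0],"gripper":30},{"offset":[-45,0,-60],"dr":[0,0,0],"gripper":30},{"offset":[-65,0,-95],"dr":[0,0,0],"gripper":30},{"offset":[-85,0,-130],"dr":[0,0,0],"gripper":30},{"offset":[-85,0,-130],"dr":[0,0,0],"gripper":30}]' 60; cat > m5.py <<'E'
from h import *
from scipy.optimize import least_squares
import sys
st()
pt=manip.grab_frame("top");ps=manip.grab_frame("side")
X=least_squares(lambda X:np.r_[proj(pt,X)-[404.5,257.9],proj(ps,X)-[276,156]],[.35,-.26,.2]); print("handle tip",X.x,X.fun)
o=manip.get_obs(); w,x,y,z=o["ee_rot"]; R0=R.from_quat([x,y,z,w])
for f in (44,):
  T=o["ee_pos"]+R0.apply([-.044,0,-.019]); print("pred tip",T,proj(pt,T),proj(ps,T),"dir",R0.apply([-1,0,0]))
for p in (pt,ps):
  for r in manip.recognise(p,"nozzle_tip")[:2]: ww=world(p,r["point"]);print(r["p"],ww,proj(p,ww))
t=proj(ps,T).astype(int);u,v=max(t[0]-60,0),max(t[1]-60,0)
c=ps["image"][v:v+120,u:u+160,::-1]; print("crop",u,v)
cv2.imwrite(f"pics/{sys.argv[1]}.png",cv2.resize(c,(800,600),interpolation=2))
E
python3 m5.py k5
```

```text
time: 9.8
ee_pos: [0.4547, 0.0827, 0.2795]
ee_rot: [-0.024, 0.964, -0.084, -0.25]
wrist_force: [0.8, 0.7, -1.6]
gripper_width: 0.504
gripper_force: 61.6
{'time': 9.8, 'qpos': [0.355, 0.334, 0.055, -0.255, -1.734, 1.058], 'ee_pos': [0.455, 0.083, 0.279], 'ee_rot': [-0.024, 0.964, -0.084, -0.25], 'wrist_force': [0.789, 0.742, -1.636], 'gripper_width': 0.504, 'gripper_force': 61.597}
handle tip [ 0.332  -0.2498  0.143 ] [-0.1152  0.2785 -0.4045 -0.079 ]
pred tip [0.4235 0.0881 0.3116] [294.3971 219.5784] [282.1658 151.106 ] dir [-0.8544  0.1506  0.4973]
0.54 [ 0.4587 -0.0206  0.1057] [327.1628 218.5434]
0.45 [0.468  0.0792 0.3127] [297.6089 203.6526]
0.69 [0.5014 0.0895 0.2735] [258.8709 165.0796]
crop 222 91
```

View pics/k5.png

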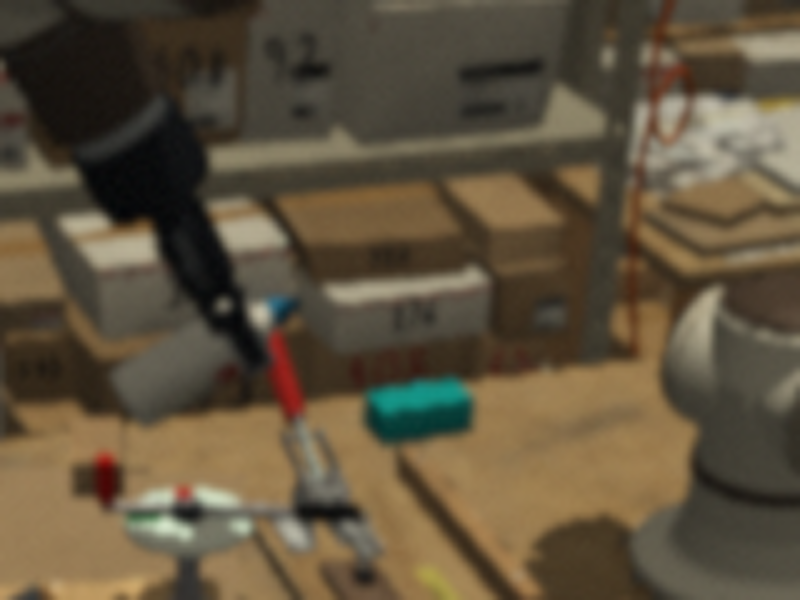

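The bottle is out of the socket and held well, with its tip at crop (295,302), which matches the predicted point within 1 px. Next I'll carry it high over the block while turning it.

```bash
cat > m6.py <<'E'
from h import *
import sys
dz,psi=float(sys.argv[1]),np.radians(-30)
Rt=cradleR(-30,psi); tip=np.array([.4732,-.292,.036+.075+dz]); tcp=tip-Rt.apply([-.044,0,-.019]); print("tcp",tcp,"bottle dir",Rt.apply([-1,0,0]))
rel(tcp,Rt)
o=manip.get_obs(); w,x,y,z=o["ee_rot"]; R0=R.from_quat([x,y,z,w]); T=o["ee_pos"]+R0.apply([-.044,0,-.019]); b=R0.apply([-1,0,0])
print("tip now",T,"below level",np.degrees(np.arcsin(-b[2])))
E
python3 m6.py .13
```

```text
tcp [ 0.5144 -0.3158  0.2465] bottle dir [-0.75   0.433 -0.5  ]
off [127.  381.3 -45.5] dr [ 0.1 59.5 20.8]
tip now [0.4226 0.0879 0.3093] below level -30.17369051017466
```

```bash
python3 -m pendant '[{"offset":[12,36,-10],"dr":[0,5.4,2],"gripper":30},{"offset":[24,72,-20],"dr":[0,10.8,4],"gripper":30},{"offset":[36,108,-25],"dr":[0,16.2,6],"gripper":30},{"offset":[48,144,-30],"dr":[0,21.6,8],"gripper":30},{"offset":[60,180,-35],"dr":[0,27,10],"gripper":30},{"offset":[72,216,-40],"dr":[0,32.4,11.5],"gripper":30},{"offset":[84,252,-43],"dr":[0,37.8,13.3],"gripper":30},{"offset":[96,288,-45],"dr":[0,43.2,15.2],"gripper":30},{"offset":[108,324,-45],"dr":[0,48.6,17.1],"gripper":30},{"offset":[120,360,-45],"dr":[0,54,19],"gripper":30}]' 60; python3 m6.py .13; python3 -c "
from h import *
st()"
```

```text
time: 10.83
ee_pos: [0.5116, -0.2949, 0.2488]
ee_rot: [0.06, 0.948, -0.238, 0.205]
wrist_force: [0.5, -0.4, -2.0]
gripper_width: 0.505
gripper_force: 61.6
tcp [ 0.5144 -0.3158  0.2465] bottle dir [-0.75   0.433 -0.5  ]
off [10.3 17.   7.5] dr [0.1 5.4 1.8]
tip now [ 0.4694 -0.2721  0.2478] below level 24.609499649959957
{'time': 10.833, 'qpos': [-0.184, 0.12, -0.474, 0.259, -0.586, 1.074], 'ee_pos': [0.512, -0.295, 0.249], 'ee_rot': [0.06, 0.948, -0.238, 0.205], 'wrist_force': [0.482, -0.422, -1.99], 'gripper_width': 0.505, 'gripper_force': 61.614}
```

```bash
python3 -m pendant '[{"offset":[10,17,8],"dr":[0,5.4,1.8],"gripper":30},{"offset":[10,17,8],"dr":[0,5.4,1.8],"gripper":30},{"offset":[10,17,8],"dr":[0,5.4,1.8],"gripper":30}]' 60; python3 m6.py .0
```

```text
time: 11.08
ee_pos: [0.5123, -0.315, 0.2439]
ee_rot: [0.068, 0.934, -0.25, 0.245]
wrist_force: [-0.0, 0.6, -1.1]
gripper_width: 0.5
gripper_force: 61.8
tcp [ 0.5144 -0.3158  0.1165] bottle dir [-0.75   0.433 -0.5  ]
off [-60.7  -0.9 111.9] dr [0.2 0.5 0. ]
tip now [ 0.471  -0.2911  0.2388] below level 29.468736567484555
```

```bash
python3 -m pendant '[{"offset":[-12,0,22],"dr":[0,0,0],"gripper":30},{"offset":[-24,0,44],"dr":[0,0,0],"gripper":30},{"offset":[-36,0,66],"dr":[0,0.5,0],"gripper":30},{"offset":[-48,0,88],"dr":[0,0.5,0],"gripper":30},{"offset":[-58,0,106],"dr":[0,0.5,0],"gripper":30},{"offset":[-61,-1,112],"dr":[0,0.5,0],"gripper":30},{"offset":[-61,-1,112],"dr":[0,0.5,0],"gripper":30},{"offset":[-61,-1,112],"dr":[0,0.5,0],"gripper":30}]' 60; python3 m6.py .0; python3 - <<'E'
from h import *
st()
q=manip.grab_frame("top");s=manip.grab_frame("side")
o=manip.get_obs(); w,x,y,z=o["ee_rot"]; R0=R.from_quat([x,y,z,w]); T=o["ee_pos"]+R0.apply([-.044,0,-.019])
print(proj(s,T),proj(q,T),proj(s,[.4732,-.292,.036]))
d=q["image"][150:270,310:430,::-1];c=s["image"][120:240,190:310,::-1]
cv2.imwrite("pics/k6.png",cv2.resize(np.hstack([c,d]),(800,400),interpolation=2))
E
```

```text
time: 11.75
ee_pos: [0.5245, -0.3252, 0.1469]
ee_rot: [0.051, 0.939, -0.247, 0.235]
wrist_force: [-0.1, -0.2, -1.6]
gripper_width: 0.503
gripper_force: 62.4
tcp [ 0.5144 -0.3158  0.1165] bottle dir [-0.75   0.433 -0.5  ]
off [-26.   -2.7  20.6] dr [-1.4  2.2  0.2]
tip now [ 0.4828 -0.3019  0.1432] below level 27.75856489713
{'time': 11.75, 'qpos': [-0.29, 0.263, -0.691, 0.55, -0.162, 0.824], 'ee_pos': [0.525, -0.325, 0.147], 'ee_rot': [0.051, 0.939, -0.247, 0.235], 'wrist_force': [-0.116, -0.219, -1.593], 'gripper_width': 0.503, 'gripper_force': 62.4}
[237.3785 154.9481] [419.4848 209.485 ] [240.7921 178.9187]
```

View pics/k6.png

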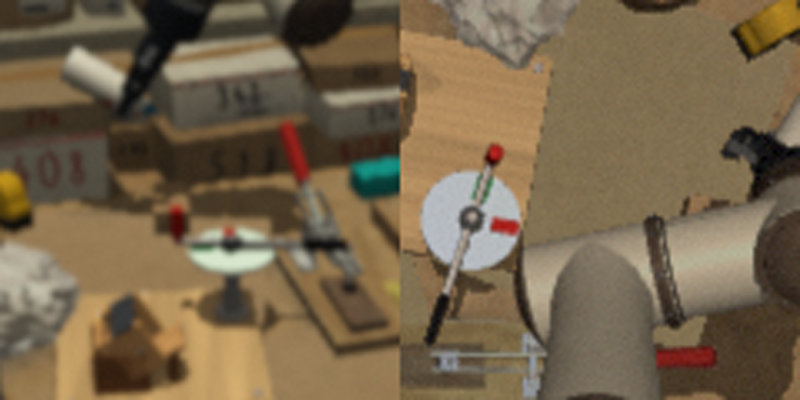

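The forearm and tool are nearly in line, so joint 5 is at its limit (-0.162). The scene is undisturbed. I'll lift and yaw the bottle about the block so the nozzle points towards +y.

```bash
sed -i 's/radians(-30)/radians(float(sys.argv[2]))/' m6.py; python3 m6.py .1 -50;  python3 m6.py .1 -75
```

```text
tcp [ 0.5038 -0.3285  0.2165] bottle dir [-0.5567  0.6634 -0.5   ]
off [ 18.4  11.2 -68.8] dr [-11.    2.4  17.7]
tip now [ 0.4821 -0.3019  0.1436] below level 27.80100148664967
tcp [ 0.4855 -0.338   0.2165] bottle dir [-0.2241  0.8365 -0.5   ]
off [  8.5  28.4 -74.4] dr [-23.1   2.5  39.6]
tip now [ 0.4821 -0.3019  0.1436] below level 27.80100148664967
```

```bash
python3 -m pendant '[{"offset":[8,0,-20],"dr":[0,0,0],"gripper":30},{"offset":[15,4,-40],"dr":[-2,0.5,3],"gripper":30},{"offset":[17,8,-60],"dr":[-5.5,1,9],"gripper":30},{"offset":[18,11,-69],"dr":[-9,1.5,15],"gripper":30},{"offset":[16,15,-70],"dr":[-12.5,2,21],"gripper":30},{"offset":[14,19,-71],"dr":[-16,2.3,27],"gripper":30},{"offset":[12,24,-73],"dr":[-19.5,2.5,33],"gripper":30},{"offset":[9,28,-74],"dr":[-23,2.5,39.5],"gripper":30},{"offset":[9,28,-74],"dr":[-23,2.5,39.5],"gripper":30},{"offset":[9,28,-74],"dr":[-23,2.5,39.5],"gripper":30}]' 60; python3 m6.py .1 -75; python3 -c "
from h import *
st()"; python3 m6.py 0 -75
```

```text
time: 12.68
ee_pos: [0.4872, -0.3376, 0.2167]
ee_rot: [0.156, 0.767, -0.588, 0.206]
wrist_force: [0.6, -0.5, -1.5]
gripper_width: 0.504
gripper_force: 62.4
tcp [ 0.4855 -0.338   0.2165] bottle dir [-0.2241  0.8365 -0.5   ]
off [-0.2  1.7  0.1] dr [-0.2  0.   0. ]
tip now [ 0.4748 -0.2916  0.2112] below level 29.979249104677685
{'time': 12.683, 'qpos': [-0.189, 0.196, -0.659, 0.839, -0.647, -0.216], 'ee_pos': [0.487, -0.338, 0.217], 'ee_rot': [0.156, 0.767, -0.588, 0.206], 'wrist_force': [0.575, -0.493, -1.455], 'gripper_width': 0.504, 'gripper_force': 62.433}
tcp [ 0.4855 -0.338   0.1165] bottle dir [-0.2241  0.8365 -0.5   ]
off [-50.1   2.   86.7] dr [-0.2  0.   0. ]
tip now [ 0.4748 -0.2916  0.2112] below level 29.979249104677685
```

```bash
python3 -m pendant '[{"offset":[-12,1,21],"dr":[0,0,0],"gripper":30},{"offset":[-24,1,42],"dr":[0,0,0],"gripper":30},{"offset":[-36,2,63],"dr":[0,0,0],"gripper":30},{"offset":[-46,2,80],"dr":[0,0,0],"gripper":30},{"offset":[-50,2,87],"dr":[0,0,0],"gripper":30},{"offset":[-50,2,87],"dr":[0,0,0],"gripper":30},{"offset":[-50,2,87],"dr":[0,0,0],"gripper":30}]' 60; python3 m6.py .0 -75; python3 - <<'E'
from h import *
st()
q=manip.grab_frame("top");s=manip.grab_frame("side")
o=manip.get_obs(); w,x,y,z=o["ee_rot"]; R0=R.from_quat([x,y,z,w]); T=o["ee_pos"]+R0.apply([-.044,0,-.019])
print("tip",proj(s,T),proj(q,T),"block",proj(s,[.4732,-.292,.036]),proj(q,[.4732,-.292,.036]))
for n,p in (("s",s),("t",q)):
  for r in manip.recognise(p,"block_top")[:2]: ww=world(p,r["point"]);print(n,r["p"],ww)
d=q["image"][170:270,330:430,::-1];c=s["image"][110:210,190:290,::-1]
cv2.imwrite("pics/k7.png",cv2.resize(np.hstack([c,d]),(800,400),interpolation=2))
E
```

```text
time: 13.27
ee_pos: [0.4831, -0.3392, 0.1156]
ee_rot: [0.157, 0.767, -0.588, 0.205]
wrist_force: [-0.2, 0.7, -2.4]
gripper_width: 0.502
gripper_force: 62.4
tcp [ 0.4855 -0.338   0.1165] bottle dir [-0.2241  0.8365 -0.5   ]
off [ 0.  -2.7 -1.1] dr [-0.   0.1  0.1]
tip now [ 0.4707 -0.2932  0.1102] below level 29.890078002793743
{'time': 13.267, 'qpos': [-0.35, 0.312, -0.85, 1.372, -0.429, -0.671], 'ee_pos': [0.483, -0.339, 0.116], 'ee_rot': [0.157, 0.767, -0.588, 0.205], 'wrist_force': [-0.191, 0.706, -2.407], 'gripper_width': 0.502, 'gripper_force': 62.42}
tip [240.5281 162.6674] [414.0903 214.4515] block [240.7921 178.9187] [407.9724 217.7196]
s 0.61 [ 0.1786 -0.2809  0.0289]
s 0.53 [ 0.4544 -0.0214  0.1025]
t 0.67 [ 0.1924 -0.3078  0.0327]
t 0.61 [ 0.4901 -0.3677  0.1723]
```

View pics/k7.png

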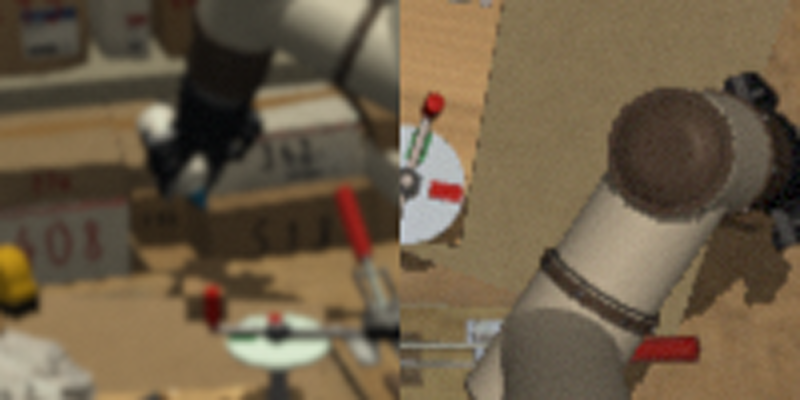

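The tip shows at side crop (198,205), as predicted, and the lever is still on green. I'll make a small trim for the block's side-face parallax (about 4 mm), let it settle and hand in.

```bash
python3 -m pendant '[{"offset":[2.5,-3.5,1.5],"dr":[0,0,0],"gripper":30},{"offset":[2.5,-3.5,1.5],"dr":[0,0,0],"gripper":30},{"offset":[2.5,-3.5,1.5],"dr":[0,0,0],"gripper":30},{"offset":[2.5,-3.5,1.5],"dr":[0,0,0],"gripper":30},{"offset":[2.5,-3.5,1.5],"dr":[0,0,0],"gripper":30},{"offset":[2.5,-3.5,1.5],"dr":[0,0,0],"gripper":30}]' 60; python3 m6.py .0 -75; python3 -c "
from h import *
print(manip.get_obs()['joint_velocities'], manip.hand_in())"
```

```text
time: 13.97
ee_pos: [0.4873, -0.3407, 0.1152]
ee_rot: [0.157, 0.767, -0.588, 0.205]
wrist_force: [0.6, 0.5, -2.4]
gripper_width: 0.503
gripper_force: 62.4
tcp [ 0.4855 -0.338   0.1165] bottle dir [-0.2241  0.8365 -0.5   ]
off [-2.   1.1 -2.8] dr [-0.   0.1  0. ]
tip now [ 0.475  -0.2947  0.1097] below level 29.90152498494857
the job is handed in; nothing more can be done
[ 0.001  -0.0006  0.0002  0.0005 -0.0004 -0.0009] None
```

I handed the job in at about 14 s: the gate tail lies over the green mark, and the bottle is out of the cradle and held still at about 30° below level, with its tip about 7 cm above the middle of the pine block by my measurements; no verdict came back.

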